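# Unlock the bonding press and hold the glued coaster under pressure

### The job

A freshly glued coaster lies under the pad of the hand lever press. Turn the lock knob on top of the press clockwise until it clicks over into its other position, then push the press lever down against its spring until the lever is level, so that the pad presses on the coaster, and finish while holding it there: do not let go. Leave the coaster and everything else on the table where it is.

Things in the scene. Friction and masses are not known exactly. Their poses are not given: they have to be found in the camera images.
- press: Grey hand lever press, fixed to the table; its position and yaw vary. Origin: on the table under the frame, its x axis points horizontally from the lever's handle back to the press's rear, z up. Dark steel base plate 200 (x from -130 to 70) by 150 by 18 mm high; column behind; head, a grey box 105 by 72 mm (x -30 to 75), z 150 to 235 mm. The ram and pad hang in front of the head at x = -75; a guide arm 36 mm wide joins the head at z 112 to 140 mm.
- lock_knob (a joint): Angle of the lock knob (rad), 0 locked as at the start, growing clockwise seen from above. It has an over-centre detent: sprung back towards 0 up to about 0.6, past 0.6 it clicks over by itself to 1.2 (released), where it stays; end stops at 0 and 1.2. Peak torque about 0.12 N m. While it is locked the lever is blocked after about 0.05 rad.
- knob_grip (a point): Middle of the lock knob's black bar grip, on the knob's vertical axis, on top of the press head (press x = 20 mm, y = 0, 261 mm above the table). The bar is 46 mm long, 14 mm thick and 26 mm tall (13 mm above the point, 13 mm below to a round 48 mm disc). The point's x axis lies along the bar, z up; with the knob at 0 the bar lies along the press's x axis.
- press_lever (a joint): Angle of the press lever (rad): 0 at rest, raised 0.40 rad (23 degrees) above level by its return spring; grows as the handle goes down; 0.40 is level; stop at 0.60. It springs back when let go. The pad meets the coaster at about 0.20. At level the handle needs about 9 N downward (about 3 N at the first movement).
- handle (a point): Centre of the lever's handle, a black rubber-covered round crossbar, 24 mm in diameter and 100 mm long, level, along the press's y axis. It joins a flat steel lever bar (16 mm wide, 12 mm thick) at its middle. It moves on an arc of 160 mm radius about the pivot, which lies at press x = -20 mm, y = 0, 185 mm above the table; so at rest its centre is 247 mm and at level 185 mm above the table.
- press_pad: Round pad, 48 mm across, black rubber face down, at the foot of the ram, pushed by the lever through a spring of 0.9 N/mm. Origin: centre of its lower face, 52 mm above the table at rest, 10 mm above the coaster; z up.
- workpiece: The glued coaster: two white discs, lower 72 mm across and 12 mm thick, upper 60 mm across and 12 mm thick, lying on the base plate under the pad. Origin: centre of its underside; z up.
- workpiece_mid (a point): Centre of the glued coaster, 12 mm above its underside.
- bed (a point): Point on the top of the base plate straight under the ram and pad (press x = -75 mm, 18 mm above the table).
- spare: Bystander: a like coaster of two white discs, 72 mm across, 24 mm tall, on the table beside the press. Origin under its centre.
- bowl: Bystander: white bowl, 100 mm across, 45 mm tall. Origin under its centre.
- glue: Bystander: white glue bottle, 42 mm across, 110 mm tall. Origin under its centre.
- tape: Bystander: roll of tape lying flat, 84 mm across, 24 mm tall. Origin under its centre.
- brush: Bystander: brush lying on the table in front of the press, under the handle. Origin under its middle.
- block: Bystander: plaster block 60 by 90 by 35 mm. Origin under its centre.
- cup: Bystander: white cup, 72 mm across, 80 mm tall. Origin under its centre.
Things that resemble listed ones, but are neither listed nor needed, are in the scene too. What is shaped like the workpiece but black or red is not meant.

How it is judged:
On the way, in this order (a step that is already met when the one before it is completed fails the run):
1. the lock knob is turned past its click while the lever is still up (value of joint lock_knob above 1 rad and value of joint press_lever below 0.1 rad), for 0.2 s.
2. the lever is pushed down to level with the pad pressing on the coaster (value of joint press_lever between 0.31 and 0.49 rad and contact force between press_pad and workpiece above 3 N), for 0.5 s.
At the end, for the whole second after the job is handed in: The robot is still holding the lever within 0.09 rad (5 degrees) of level (joint 0.31 to 0.49), the pad presses on the coaster with more than 3 N, the knob is in its released position (above 1.0 rad), and the coaster lies within 15 mm of the middle under the pad (all of step 2 and value of joint lock_knob above 1 rad and horizontal distance between workpiece_mid and bed below 0.015 m and contact force between any of the fingers, the arm and press_lever above 1.5 N); the arm keeps its last pose, push and grip.
It fails at once if a bystander is pushed more than 40 mm from its place (distance of any of spare, bowl, glue, tape, brush, block, cup from where it was at the start of the episode above 0.04 m).
It fails at once if the coaster is shoved out of its place (more than 15 mm) (distance of workpiece_mid from where it was at the start of the episode above 0.015 m).
It also fails if it takes over 45 s, if anything falls off the work surface, if the arm or the gripper's body presses on something with over 40 N, if the wrist force passes 120 N, or if a joint passes its speed limit or range.

### The arm

A 7-joint arm with a two-finger parallel gripper is mounted at the origin on the work surface. World frame = base frame: x ahead of the robot, y to its left, z up, the work surface at z = 0. Lengths are in m, angles in rad, forces in N, time in s.
With the tool pointing down it reaches from about 0.425 to 0.875 m from the base axis. Payload 4.7 kg.
Tool frame: the origin (TCP) lies midway between the tips of the shut fingers; the grasp point (between the pads) lies 19 mm behind it (env.hold_point_z is the distance from the TCP to the grasp point, in m); z points along the fingers, y is the line along which they close (so a half turn about z gives the same grasp; the last joint's range is limited). The gripper opens to 85 mm and grips with 20 to 120 N. Pads are 22 mm wide; open, the fingers measure 114 mm over their backs; the gripper's body (76 mm by 85 mm) begins 54 mm behind the grasp point. The pads swing forward as they close: fully open they stand 13 mm farther back than shut.
Start: joints at [-1.279, 0.321, -0.07, 1.45, 0.023, 1.371, -0.057], TCP at [0.178, 0.625, 0.231] pointing down, gripper open.
Joint ranges: [-2.86, 2.86], [-0.3, 2.09], [-1.38, 1.24], [0.06, 2.45], [-1.56, 4.7], [0.09, 2.05], [-2.69, 2.69]. Speed limits (rad/s): [2.57, 2.57, 3.14, 3.14, 3.14, 3.14, 3.14].

### API

Orientations are given as a unit quaternion [x, y, z, w].
In Python, from station import env gives the robot as it stands.
- The arm moves only by the shell command python3 -m jog 'ROWS' [FORCE]. ROWS is JSON, a list of rows, each an object of numbers: "gripper": the opening, from -1 (shut) to 1 (fully open), so that 0 is half open; "x", "y", "z": the shift along the world's x, y, z normalised to -1 to 1, where 1 is 0.15 m; "turn": the turn about the world's z normalised to -1 to 1, where 1 is 0.5 rad. A call has 1 to 20 rows; each row shifts and turns the commanded pose from where the row before left it; what a row does not reach is not made up. A row lasts 1/12 s, in which the tool goes at most 41.7 mm and 7.16 degrees, less where a joint would pass 70% of its speed; a pose out of reach is approached as far as the arm can. A call with a number of a shift or a turn outside -1 to 1 is refused whole. A call with a gripper value outside its range is refused whole. The fingers move at their own pace and stop on an object; FORCE is the grip in N (left out, the last holds). Time passes only in rows, so rows that do not move let the fingers close. It gives the time, the measured TCP pose, the force, the opening and the grip force at its end, in the units of the state.
- env.sense(): the state, without advancing time (a new reading comes with each control period).
- env.grab_frame(name): name is "scene" or "top" or "wrist"; returns the picture (480x640x3 uint8, red, green, blue); there is no depth.
- env.get_calibration(name): a dict with "fx", "fy", "cx", "cy" (pixels), "extrinsics" (4x4, takes a point from world to camera coordinates); the wrist camera has in their place "tool_from_camera" (4x4, takes a point from camera to tool coordinates, whose origin is the TCP and whose axes are the flange's). Camera axes: x right, y up, looking along -z (the intrinsics and any distortion apply to the point x, -y, -z); pixel columns grow to the right and rows downward; lengths in m; the calibration is good to about 2 mm. A picture is of the moment at which its call begins: read the wrist's pose just before it. get_calibration takes no time and is no camera call.
- env.job_done(): hands the job in; it is judged then, once.
The state is a dict: "t": time; "joints": joint angles; "joint_vel": joint speeds; "joint_efforts": joint torques, N m; "ee_pos": TCP position; "eef_rot": TCP orientation; "wrist_force": force on the tool from outside, world axes, zero at the start; "ft_torque": the same for the moment, N m; "width": finger opening in m; "grasp_force": force on a finger pad.
Only numpy, scipy, OpenCV 4.12 (cv2) and the standard library are available. Lean on these libraries where they do the work, as an engineer would, in place of code of your own. Each camera call takes 0.05 s, during which the arm holds its last target. There are 200 camera calls.

## Working session

There is one attempt and no reset: what is moved stays moved. The work goes in short steps, Python scripts to look and compute and a shell command to move; the robot and the scene stay as the last step left them, time stands still between calls to the robot, and variables do not carry over. Pictures are saved under pics/ and viewed, at most 10 in all, crops included, and the job is handed in when it is done.

```bash
ls; mkdir -p pics; python3 - <<'E'
from station import env
import cv2,numpy as np
s=env.sense();print(s['t'],s['ee_pos'],s['eef_rot'],s['width'])
for n in('scene','top'):
    im=env.grab_frame(n);cv2.imwrite(f'pics/{n}0.png',im[:,:,::-1])
    c=env.get_calibration(n);print({k:(np.round(v,3).tolist()) for k,v in c.items() if not isinstance(v,str)})
print(env.get_calibration('wrist'))
E
```

```text
pics
0.0 [0.17811853 0.62455917 0.23023903] [ 1.38402375e-01  9.90375628e-01 -9.44225820e-04 -8.33672256e-05] 0.0854305167023187
{'fx': 460.404, 'fy': 460.404, 'cx': 320.033, 'cy': 243.426, 'extrinsics': [[-0.004, 1.0, 0.006, -0.007], [-0.672, -0.007, 0.74, 0.236], [0.74, -0.001, 0.672, -1.793], [0.0, 0.0, 0.0, 1.0]]}
{'fx': 514.91, 'fy': 514.91, 'cx': 318.018, 'cy': 234.729, 'extrinsics': [[-0.023, -1.0, -0.007, 0.012], [0.982, -0.024, 0.185, -0.54], [-0.185, -0.003, 0.983, -1.279], [0.0, 0.0, 0.0, 1.0]]}
{'fx': 393.8310211537467, 'fy': 393.8310211537467, 'cx': 316.57008528624164, 'cy': 243.15073770085232, 'tool_from_camera': array([[ 6.42251591e-04,  9.59609810e-01,  2.81333611e-01,
         7.15929670e-02],
       [ 9.99999530e-01, -4.11998801e-04, -8.77581591e-04,
        -5.42316602e-04],
       [-7.26226793e-04,  2.81334043e-01, -9.59609623e-01,
        -1.41896070e-01],
       [ 0.00000000e+00,  0.00000000e+00,  0.00000000e+00,
         1.00000000e+00]])}
```

View pics/scene0.png

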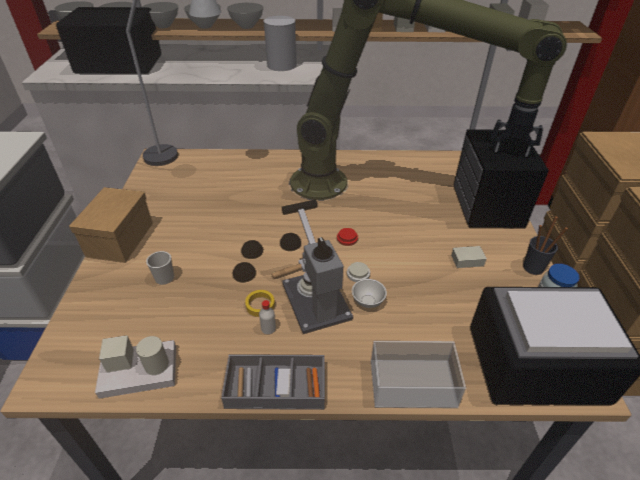

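View pics/top0.png

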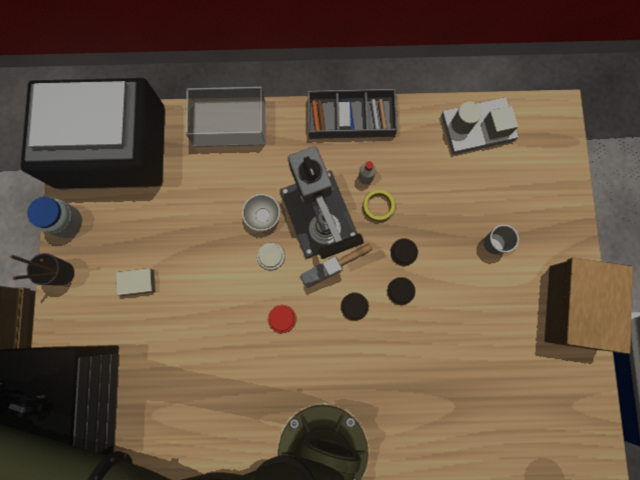

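The press is at about (320,195) in the top view: knob near (311,170), handle near (345,243), with the brush under the handle. It faces the robot. I'll enlarge the knob and handle area in both views.

```bash
python3 - <<'E'
import cv2,numpy as np
a=cv2.imread('pics/top0.png')[140:270,270:385];b=cv2.imread('pics/scene0.png')[195:335,260:375]
a=cv2.resize(a,(400,452),interpolation=cv2.INTER_CUBIC);b=cv2.resize(b,(400,452),interpolation=cv2.INTER_CUBIC) if 0 else cv2.resize(b,None,fx=3.2,fy=3.2,interpolation=cv2.INTER_CUBIC)
h=452
b=b[:h];a=a[:b.shape[0]]
cv2.imwrite('pics/crop1.png',np.hstack([a,b[:a.shape[0]]]));print(a.shape,b.shape)
E
```

```text
(448, 400, 3) (448, 368, 3)
```

View pics/crop1.png

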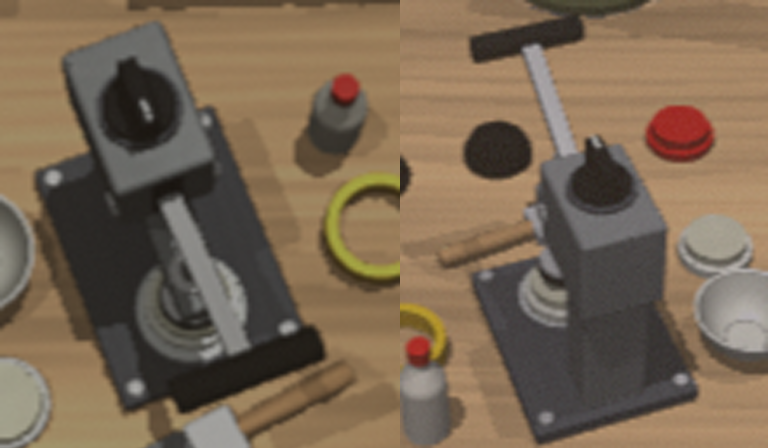

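The press crop shows the knob disc centred near (140,105) and the handle bar from (175,392) to (323,345) in the top view. In the scene view the handle runs (473,48) to (582,30). I'll cast rays for these and check heights and yaw.

```bash
cat > h.py <<'E'
from station import env
import numpy as np
from scipy.spatial.transform import Rotation as R
def ray(n,u,v,ee=None):
    c=env.get_calibration(n)
    d=np.array([(u-c['cx'])/c['fx'],-(v-c['cy'])/c['fy'],-1.])
    if n=='wrist':
        T=np.eye(4);T[:3,:3]=R.from_quat(ee[1]).as_matrix();T[:3,3]=ee[0];M=T@c['tool_from_camera']
    else: M=np.linalg.inv(c['extrinsics'])
    return M[:3,3],M[:3,:3]@d
def onz(n,u,v,z,ee=None):
    o,d=ray(n,u,v,ee);return o+d*(z-o[2])/d[2]
def tri(a,b):
    (o,d),(p,e)=a,b
    t=np.linalg.lstsq(np.c_[d,-e],p-o,rcond=None)[0]
    x,y=o+d*t[0],p+e*t[1];return (x+y)/2,np.linalg.norm(x-y)
E
python3 - <<'E'
from h import *
np.set_printoptions(precision=4,suppress=True)
T=lambda x,y:(270+x/3.478,140+y/3.478)
S=lambda x,y:(260+(x-400)/3.2,195+y/3.2)
print('handle tri',tri(ray('top',*T(249,368)),ray('scene',*S(527,38))))
e1=onz('top',*T(175,392),.247);e2=onz('top',*T(323,345),.247);h=(e1+e2)/2
print('handle',h,np.linalg.norm(e1-e2),'yaw',np.degrees(np.arctan2(*(e1-e2)[[1,0]]))-90)
k=onz('top',*T(140,105),.248);print('knob disc top',k,'tri',tri(ray('top',*T(140,105)),ray('scene',*S(601,183))))
d=k-h;print('knob-handle',np.linalg.norm(d[:2]),'exp .187', 'yaw',np.degrees(np.arctan2(d[1],d[0])))
for p in [(50,178),(206,120),(288,328),(135,387)]:print('bolt',onz('top',*T(*p),.02))
E
```

```text
handle tri (array([ 0.4768, -0.0505,  0.25  ]), np.float64(0.0027581342795774946))
handle [ 0.477  -0.0521  0.247 ] 0.09776066536497127 yaw 16.419227206718617
knob disc top [0.6507 0.0129 0.248 ] tri (array([0.6521, 0.0139, 0.2438]), np.float64(0.001758984257795237))
knob-handle 0.18545701683288882 exp .187 yaw 20.51786132943793
bolt [0.6671 0.0871 0.02  ]
bolt [ 0.7106 -0.0345  0.02  ]
bolt [ 0.5448 -0.0923  0.02  ]
bolt [0.5023 0.0247 0.02  ]
```

Everything agrees with the description. The knob is at (0.652, 0.0135) and the handle at rest is at about (0.476, −0.051, 0.247). The yaw is about 20°, the knob–handle distance is 185 mm against 187 mm expected, and the bolts fit too. Next I'll go above the knob with the closing axis across the bar (azimuth 110°, +36° from now).

```bash
python3 -m jog '[{"z":0.25,"turn":0.06},{"z":0.25,"turn":0.06},{"z":0.25,"turn":0.06},{"z":0.25,"turn":0.06},{"x":0.16,"y":-0.205,"turn":0.063},{"x":0.16,"y":-0.205,"turn":0.063},{"x":0.16,"y":-0.205,"turn":0.063},{"x":0.16,"y":-0.205,"turn":0.063},{"x":0.16,"y":-0.205,"turn":0.063},{"x":0.16,"y":-0.205,"turn":0.063},{"x":0.16,"y":-0.205,"turn":0.063},{"x":0.16,"y":-0.205,"turn":0.063},{"x":0.16,"y":-0.205,"turn":0.063},{"x":0.16,"y":-0.205,"turn":0.063},{"x":0.16,"y":-0.205,"turn":0.063},{"x":0.16,"y":-0.205,"turn":0.063},{"x":0.16,"y":-0.205,"turn":0.063},{"x":0.16,"y":-0.205,"turn":0.063},{"x":0.16,"y":-0.205,"turn":0.063},{"x":0.16,"y":-0.205,"turn":0.063}]'
```

```text
schema error: expected keys gripper, x, y, z, turn
```

```bash
python3 -m jog '[{"gripper":1,"x":0,"y":0,"z":0.25,"turn":0.06},{"gripper":1,"x":0,"y":0,"z":0.25,"turn":0.06},{"gripper":1,"x":0,"y":0,"z":0.25,"turn":0.06},{"gripper":1,"x":0,"y":0,"z":0.25,"turn":0.06},{"gripper":1,"x":0.16,"y":-0.205,"z":0,"turn":0.063},{"gripper":1,"x":0.16,"y":-0.205,"z":0,"turn":0.063},{"gripper":1,"x":0.16,"y":-0.205,"z":0,"turn":0.063},{"gripper":1,"x":0.16,"y":-0.205,"z":0,"turn":0.063},{"gripper":1,"x":0.16,"y":-0.205,"z":0,"turn":0.063},{"gripper":1,"x":0.16,"y":-0.205,"z":0,"turn":0.063},{"gripper":1,"x":0.16,"y":-0.205,"z":0,"turn":0.063},{"gripper":1,"x":0.16,"y":-0.205,"z":0,"turn":0.063},{"gripper":1,"x":0.16,"y":-0.205,"z":0,"turn":0.063},{"gripper":1,"x":0.16,"y":-0.205,"z":0,"turn":0.063},{"gripper":1,"x":0.16,"y":-0.205,"z":0,"turn":0.063},{"gripper":1,"x":0.16,"y":-0.205,"z":0,"turn":0.063},{"gripper":1,"x":0.16,"y":-0.205,"z":0,"turn":0.063},{"gripper":1,"x":0.16,"y":-0.205,"z":0,"turn":0.063},{"gripper":1,"x":0.16,"y":-0.205,"z":0,"turn":0.063},{"gripper":1,"x":0.16,"y":-0.205,"z":0,"turn":0.063}]'
```

```text
t: 1.77
ee_pos: [0.5629, 0.1314, 0.3811]
eef_rot: [-0.173, 0.985, 0.0, -0.0]
wrist_force: [2.0, -0.1, 0.2]
width: 0.0852
grasp_force: 0.0
```

```bash
python3 -m jog '[{"gripper":0.1,"x":0.15,"y":-0.2,"z":0,"turn":0},{"gripper":0.1,"x":0.15,"y":-0.2,"z":0,"turn":0},{"gripper":0.1,"x":0.15,"y":-0.2,"z":0,"turn":0},{"gripper":0.1,"x":0.145,"y":-0.185,"z":0,"turn":0},{"gripper":0.1,"x":0,"y":0,"z":-0.2,"turn":0},{"gripper":0.1,"x":0,"y":0,"z":-0.1,"turn":0},{"gripper":0.1,"x":0,"y":0,"z":0,"turn":0},{"gripper":0.1,"x":0,"y":0,"z":0,"turn":0}]'
python3 - <<'E'
from h import *
import cv2
s=env.sense();ee=(s['ee_pos'],s['eef_rot']);print(ee)
im=env.grab_frame('wrist');cv2.imwrite('pics/w1.png',im[:,:,::-1])
# predicted knob pixel
c=env.get_calibration('wrist');T=np.eye(4);T[:3,:3]=R.from_quat(ee[1]).as_matrix();T[:3,3]=ee[0]
M=np.linalg.inv(T@c['tool_from_camera']);p=M@[.652,.0135,.274,1];print(c['cx']+c['fx']*p[0]/-p[2],c['cy']-c['fy']*p[1]/-p[2])
E
```

```text
t: 2.43
ee_pos: [0.651, 0.0157, 0.3352]
eef_rot: [-0.172, 0.985, 0.0, -0.001]
wrist_force: [-0.1, 0.4, 0.2]
width: 0.047
grasp_force: 0.0
(array([0.65098479, 0.0157406 , 0.33523602]), array([-1.72461399e-01,  9.85015349e-01,  2.57142057e-04, -1.32748463e-03]))
312.30774350781877 265.24836199033433
```

View pics/w1.png

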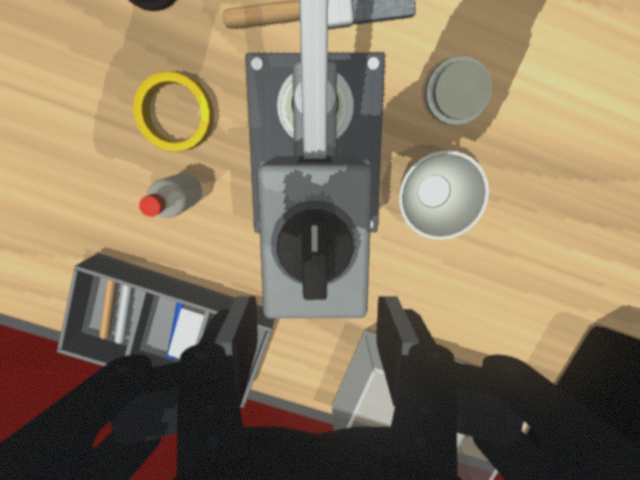

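The wrist view shows the knob disc centred near (315,243) with its bar vertical in the image at column ≈314, so the yaw is right. Checking the position by ray.

```bash
python3 - <<'E'
from h import *
s=env.sense();ee=(s['ee_pos'],s['eef_rot'])
print(onz('wrist',315,243,.248,ee),onz('wrist',314,298,.274,ee),onz('wrist',277,243,.248,ee),onz('wrist',357,243,.248,ee))
u=np.array([np.cos(np.radians(20)),np.sin(np.radians(20)),0])
print(onz('wrist',314,298,.274,ee)-.023*u, onz('wrist',315,105,.04,ee)+.095*u)
E
```

```text
[0.64788735 0.0134486  0.248     ] [0.67132365 0.02141467 0.274     ] [ 0.65579161 -0.00835786  0.248     ] [0.63915064 0.03755163 0.248     ]
[0.64971072 0.0135482  0.274     ] [0.65239031 0.01451961 0.04      ]
```

```bash
python3 -m jog '[{"gripper":0.1,"x":-0.007,"y":-0.015,"z":-0.15,"turn":0},{"gripper":0.1,"x":0,"y":0,"z":-0.15,"turn":0},{"gripper":0.1,"x":0,"y":0,"z":-0.13,"turn":0},{"gripper":0.1,"x":0,"y":0,"z":-0.1,"turn":0},{"gripper":0.1,"x":0,"y":0,"z":0,"turn":0},{"gripper":-1,"x":0,"y":0,"z":0,"turn":0},{"gripper":-1,"x":0,"y":0,"z":0,"turn":0},{"gripper":-1,"x":0,"y":0,"z":0,"turn":0},{"gripper":-1,"x":0,"y":0,"z":0,"turn":0},{"gripper":-1,"x":0,"y":0,"z":0,"turn":0},{"gripper":-1,"x":0,"y":0,"z":0,"turn":0}]' 40
```

```text
t: 3.4
ee_pos: [0.6512, 0.0143, 0.2595]
eef_rot: [-0.173, 0.985, 0.001, 0.002]
wrist_force: [-2.0, 2.7, 5.5]
width: 0.013
grasp_force: 41.9
```

Gripped: width is 13 mm, matching the bar. Turning clockwise 1.2 rad.

```bash
python3 -m jog '[{"gripper":-1,"x":0,"y":0,"z":0.01,"turn":-0.2},{"gripper":-1,"x":0,"y":0,"z":0,"turn":-0.2},{"gripper":-1,"x":0,"y":0,"z":0,"turn":-0.2},{"gripper":-1,"x":0,"y":0,"z":0,"turn":-0.2},{"gripper":-1,"x":0,"y":0,"z":0,"turn":-0.2},{"gripper":-1,"x":0,"y":0,"z":0,"turn":-0.2},{"gripper":-1,"x":0,"y":0,"z":0,"turn":-0.2},{"gripper":-1,"x":0,"y":0,"z":0,"turn":-0.2},{"gripper":-1,"x":0,"y":0,"z":0,"turn":-0.2},{"gripper":-1,"x":0,"y":0,"z":0,"turn":-0.2},{"gripper":-1,"x":0,"y":0,"z":0,"turn":-0.2},{"gripper":-1,"x":0,"y":0,"z":0,"turn":-0.16},{"gripper":-1,"x":0,"y":0,"z":0,"turn":0},{"gripper":-1,"x":0,"y":0,"z":0,"turn":0},{"gripper":-1,"x":0,"y":0,"z":0,"turn":0}]'
```

```text
t: 4.65
ee_pos: [0.651, 0.0142, 0.2595]
eef_rot: [0.404, 0.915, 0.001, 0.001]
wrist_force: [-0.4, 4.4, 5.9]
width: 0.0132
grasp_force: 41.8
```

```bash
python3 -m jog '[{"gripper":0.1,"x":0,"y":0,"z":0,"turn":0},{"gripper":0.1,"x":0,"y":0,"z":0,"turn":0},{"gripper":0.1,"x":0,"y":0,"z":0,"turn":0},{"gripper":0.1,"x":0,"y":0,"z":0,"turn":0},{"gripper":0.1,"x":0,"y":0,"z":0.15,"turn":0},{"gripper":0.1,"x":0,"y":0,"z":0.2,"turn":0},{"gripper":0.1,"x":0,"y":0,"z":0.2,"turn":0},{"gripper":0.1,"x":0,"y":0,"z":0.2,"turn":0},{"gripper":0.1,"x":-0.2,"y":-0.11,"z":0,"turn":-0.13},{"gripper":0.1,"x":-0.2,"y":-0.11,"z":0,"turn":-0.13},{"gripper":0.1,"x":-0.2,"y":-0.11,"z":0,"turn":-0.13},{"gripper":0.1,"x":-0.2,"y":-0.11,"z":0,"turn":-0.13},{"gripper":0.1,"x":-0.2,"y":-0.11,"z":0,"turn":-0.13},{"gripper":0.1,"x":-0.1,"y":-0.06,"z":0,"turn":-0.13},{"gripper":0.1,"x":0,"y":0,"z":0,"turn":0},{"gripper":0.1,"x":0,"y":0,"z":0,"turn":0}]'
python3 - <<'E'
from h import *
import cv2
s=env.sense();print(s['ee_pos'],s['eef_rot'],s['joints'])
a=env.grab_frame('wrist')[:,:,::-1];b=env.grab_frame('scene')[190:340,240:390,::-1]
cv2.imwrite('pics/w2.png',np.hstack([cv2.resize(a,(440,330)),cv2.resize(b,(330,330),interpolation=cv2.INTER_CUBIC)]))
cv2.imwrite('pics/w2full.png',a)
E
```

```text
t: 5.98
ee_pos: [0.4851, -0.0792, 0.3713]
eef_rot: [0.575, 0.818, 0.001, 0.0]
wrist_force: [0.9, 0.6, -0.2]
width: 0.047
grasp_force: 0.0
[ 0.48512666 -0.07922244  0.37134047] [5.74587565e-01 8.18442038e-01 1.29852396e-03 2.73646329e-04] [-0.63004871 -0.09562411  0.68892539  1.61199397  0.05884364  1.60161361
  0.40515049]
```

View pics/w2.png

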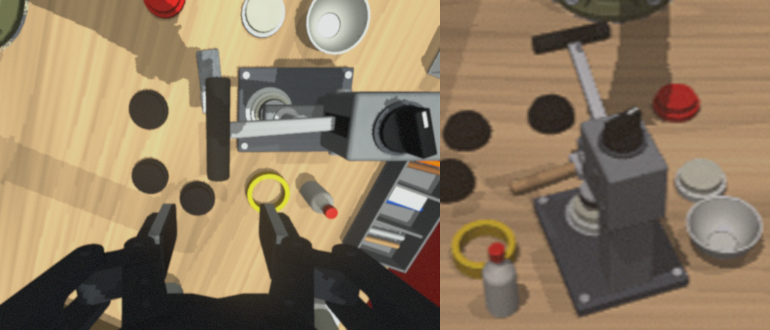

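The knob's bar now lies across the head, so it has clicked over. In the full wrist frame the handle runs from about (316,113) to (317,262), centred between the fingers' columns.

```bash
python3 - <<'E'
from h import *
s=env.sense();ee=(s['ee_pos'],s['eef_rot'])
a=onz('wrist',316,113,.247,ee);b=onz('wrist',317,262,.247,ee);c=(a+b)/2
v=(b-a)/np.linalg.norm(b-a);print(a,b,c,np.linalg.norm(a-b),'grip',c+.028*v,'azi',np.degrees(np.arctan2(v[1],v[0])))
E
```

```text
[ 0.45806034 -0.0024562   0.247     ] [ 0.49323269 -0.09700411  0.247     ] [ 0.47564652 -0.04973016  0.247     ] 0.10087815805973585 grip [ 0.48540905 -0.07597312  0.247     ] azi -69.59451512697328
```

```bash
python3 -m jog '[{"gripper":0.1,"x":0.002,"y":0.013,"z":-0.2,"turn":0},{"gripper":0.1,"x":0,"y":0,"z":-0.2,"turn":0},{"gripper":0.1,"x":0,"y":0,"z":-0.2,"turn":0},{"gripper":0.1,"x":0,"y":0,"z":-0.2,"turn":0},{"gripper":0.1,"x":0,"y":0,"z":-0.17,"turn":0},{"gripper":0.1,"x":0,"y":0,"z":0,"turn":0},{"gripper":-1,"x":0,"y":0,"z":0,"turn":0},{"gripper":-1,"x":0,"y":0,"z":0,"turn":0},{"gripper":-1,"x":0,"y":0,"z":0,"turn":0},{"gripper":-1,"x":0,"y":0,"z":0,"turn":0},{"gripper":-1,"x":0,"y":0,"z":0,"turn":0}]' 30
```

```text
t: 7.0
ee_pos: [0.4849, -0.0769, 0.2265]
eef_rot: [0.574, 0.819, -0.001, -0.001]
wrist_force: [-5.9, -0.6, -1.7]
width: 0.0233
grasp_force: 29.8
```

Gripped on the 24 mm bar. Now following the arc down by 62 mm.

```bash
python3 -m jog '[{"gripper":-1,"x":-0.018,"y":-0.006,"z":-0.05,"turn":0},{"gripper":-1,"x":-0.017,"y":-0.006,"z":-0.05,"turn":0},{"gripper":-1,"x":-0.013,"y":-0.005,"z":-0.052,"turn":0},{"gripper":-1,"x":-0.012,"y":-0.004,"z":-0.052,"turn":0},{"gripper":-1,"x":-0.008,"y":-0.003,"z":-0.053,"turn":0},{"gripper":-1,"x":-0.007,"y":-0.002,"z":-0.053,"turn":0},{"gripper":-1,"x":-0.003,"y":-0.001,"z":-0.054,"turn":0},{"gripper":-1,"x":-0.002,"y":-0.001,"z":-0.054,"turn":0},{"gripper":-1,"x":0,"y":0,"z":0,"turn":0},{"gripper":-1,"x":0,"y":0,"z":0,"turn":0},{"gripper":-1,"x":0,"y":0,"z":0,"turn":0},{"gripper":-1,"x":0,"y":0,"z":0,"turn":0},{"gripper":-1,"x":0,"y":0,"z":0,"turn":0},{"gripper":-1,"x":0,"y":0,"z":0,"turn":0}]'
python3 - <<'E'
from h import *
import cv2
s=env.sense();print(s['ee_pos'],s['wrist_force'],s['joints'],s['ft_torque'])
a=env.grab_frame('wrist')[:,:,::-1];b=env.grab_frame('scene')[190:340,240:390,::-1]
cv2.imwrite('pics/w3.png',np.hstack([cv2.resize(a,(440,330)),cv2.resize(b,(330,330),interpolation=cv2.INTER_CUBIC)]))
E
```

```text
t: 8.17
ee_pos: [0.4731, -0.0812, 0.165]
eef_rot: [0.574, 0.819, -0.001, -0.001]
wrist_force: [-9.3, -0.7, 8.1]
width: 0.0234
grasp_force: 33.5
[ 0.47311816 -0.08120464  0.16495772] [-9.30440891 -0.74632595  8.10299534] [-0.60725741 -0.01664565  0.72381603  1.96731614  0.01184701  1.1891873
  0.45894562] [-0.08172803  1.85318239 -0.04154666]
```

View pics/w3.png

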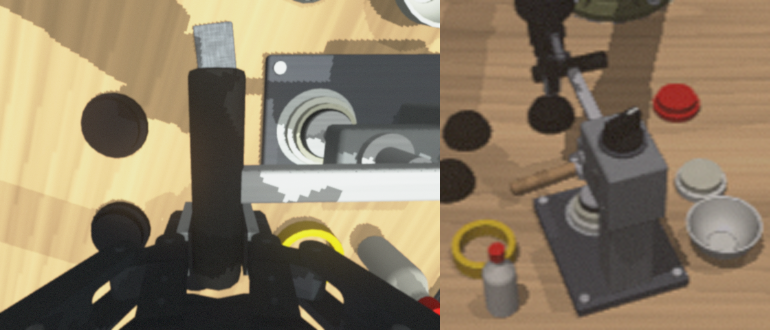

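The lever is level: the handle dropped 61.5 mm, the upward force is about 8 N against the 9 N expected, and the bar is still between the pads. The coaster hasn't moved, and the knob is still turned. I'll hold about 1 s more and hand in.

```bash
python3 -m jog '[{"gripper":-1,"x":0,"y":0,"z":0,"turn":0},{"gripper":-1,"x":0,"y":0,"z":0,"turn":0},{"gripper":-1,"x":0,"y":0,"z":0,"turn":0},{"gripper":-1,"x":0,"y":0,"z":0,"turn":0},{"gripper":-1,"x":0,"y":0,"z":0,"turn":0},{"gripper":-1,"x":0,"y":0,"z":0,"turn":0},{"gripper":-1,"x":0,"y":0,"z":0,"turn":0},{"gripper":-1,"x":0,"y":0,"z":0,"turn":0},{"gripper":-1,"x":0,"y":0,"z":0,"turn":0},{"gripper":-1,"x":0,"y":0,"z":0,"turn":0}]' && python3 -c "
from station import env
print(env.job_done())"
```

```text
t: 9.1
ee_pos: [0.4731, -0.0812, 0.165]
eef_rot: [0.574, 0.819, -0.001, -0.001]
wrist_force: [-9.3, -0.8, 8.4]
width: 0.0227
grasp_force: 33.5
the job is handed in; nothing more can be done
None
```

I turned the lock knob clockwise about 1.18 rad past its click, pulled the lever down to about level (0.40 rad by my estimate), and handed the job in at 9.1 s still gripping it; no verdict came back.

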